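# Square an inkstone blank into the empty bay of the carving board

### The arm

A 6-joint arm with a two-finger parallel gripper is mounted at the origin on the work surface. World frame = base frame: x ahead of the robot, y to its left, z up, the work surface at z = 0. Lengths are in m, angles in rad, forces in N, time in s.
With the tool pointing down it reaches from about 0.375 to 0.9 m from the base axis. Payload 3.1 kg.
Tool frame: the origin (TCP) lies midway between the tips of the shut fingers; the grasp point (between the pads) lies manip.hold_point_z behind it (manip.hold_point_z is the distance from the TCP to the grasp point, in m); z points along the fingers, y is the direction in which the jaws open and shut (so a half turn about z gives the same grasp; the last joint's range is limited). The gripper opens to 85 mm and grips with 20 to 120 N. Pads are 22 mm wide; open, the fingers measure 114 mm over their backs; the gripper's body (76 mm by 85 mm) begins 54 mm behind the grasp point. The pads swing forward as they close: fully open they stand 13 mm farther back than shut.
Start: joints at [-1.431, 0.527, 1.433, -0, 1.181, -0.178], TCP at [0.195, -0.594, 0.231] pointing down, gripper open.
Joint ranges: [-3.08, 3.08], [-0.75, 2.2], [0.22, 2.44], [-1.43, 4.57], [0, 2.65], [-2.85, 2.85]. Speed limits (rad/s): [2.79, 2.79, 3.14, 3.14, 3.14, 3.14].

### API

Orientations are given as a unit quaternion [x, y, z, w].
In Python, from station import manip, snapshot, workorder, models gives the robot as it stands.
- The arm moves only by the tool jog_arm, never from a script. Its argument "commands" is a list of rows, each a list of 5 numbers: the opening in per cent of the stroke, from 0 (shut) to 100 (fully open), then the shift along the world's x, y, z in cm, then the turn about the world's z in rad. A call has 1 to 8 rows; each row shifts and turns the pose as measured when the row begins; what a row does not reach is not made up. A row lasts 1/12 s, in which the tool goes at most 41.7 mm and 7.16 degrees, less where a joint would pass 70% of its speed; a pose out of reach is approached as far as the arm can. A call with a gripper value outside its range is refused whole. The fingers move at their own pace and stop on an object; "squeeze" is the grip in N (left out, the last holds). Time passes only in rows, so rows that do not move let the fingers close. It gives the time, the measured TCP pose, the force and the opening at its end, in the units of the state.
- manip.sense(): the state, without advancing time (a new reading comes with each control period).
- snapshot(name): name is "side" or "top" or "wrist"; returns a dict with "image" (420x560x3 uint8, red, green, blue), "intrinsics" (3x3 intrinsics, pixels), "extrinsics" (4x4, takes a point from camera to world coordinates); the wrist camera has in their place "hand_eye" (4x4, takes a point from camera to tool coordinates, whose origin is the TCP and whose axes are the flange's). Camera axes: x right, y down, z forward; pixel columns grow to the right and rows downward; lengths in m; the calibration is good to about 2 mm. A picture is of the moment at which its call begins: read the wrist's pose just before it. There is no depth.
- workorder.sign_off(): hands the job in, once; it reports no verdict.
Trained networks look in a picture, given as the dict that the camera call returned (one of the last four; its "shot" number tells which), for a name from the list of things; names that differ only in an ending like _2 or _b are one class to them, and where a whole thing is asked for, a point or a joint stands for the part that bears it (a point fixed in the world has none). Each returns a list of dicts, best first, with "score" (0 to 1); they miss things now and then, are a little off and sometimes report something else, mostly with a low value. They report only what shows in the picture. A call takes as long as a camera call.
- models.find_in(picture, name): "centre" ([x, y, z] in m, in world coordinates, good to about 4 mm: the middle of the surface that is visible of it).
- models.pinpoint(picture, name): "centre" ([x, y, z] in m, in world coordinates, good to about 4 mm: a listed point, or the origin of a listed thing).
The state is a dict: "t": time; "q": joint angles; "qd": joint speeds; "tau": joint torques, N m; "tcp_pos": TCP position; "tool_rot": TCP orientation; "force": force on the tool from outside, world axes, zero at the start; "ft_torque": the same for the moment, N m; "finger_gap": opening from 0.0 (shut) to 1.0 (fully open).
Only numpy, scipy, OpenCV 4.12 (cv2) and the standard library are available. Lean on these libraries where they do the work, as an engineer would, in place of code of your own. Each camera call takes 0.05 s, during which the arm holds its last target. There are 200 camera calls.

### The job

Put the plain slate blank with the chalk circle into the empty bay of the carving board, lying flat with the circle up, and snug it home so that one long edge is tight along the aluminium middle stop and one short end is tight against the far aluminium fence. Leave the finished inkstone in the other bay, and the other things on the bench, where they are.

Things in the scene. Friction and masses are not known exactly. Their poses are not given: they have to be found in the camera images.
- blank: The workpiece: a plain grey-green slate slab, 100 x 60 x 22 mm, edges rounded 2 mm, 0.25 to 0.5 kg, a chalk circle on its top. Starts flat on the bench left or right of the board, at any yaw. Origin at the centre of its underside, x along its 100 mm length, y along its width, z up. Sliding it takes 2 to 8 N. Either end may go to the fence.
- board: Wooden carving board fixed to the bench, 210 (x) x 300 (y) x 18 mm high. Origin: centre of its underside; x points away from the robot (yaw within 0.25 rad), y left, z up. Two bare metal stops 20 mm high stand on it: the far fence along y, full width, near face at x = 70 mm, 14 mm thick; and the middle stop along y = 0, 20 mm wide (faces at y = +10 and -10 mm), from x = -50 mm to the fence.
- corner_left (a point): Inner corner of the left bay (y > 10 mm) on the board's top, where the fence's near face meets the middle stop's left face: (70, 10, 18) mm in the board's frame. The bay is about 140 mm wide, open towards the robot and at its outer side. A blank snug in it, its length along the board's x, has its centre at x = 20, y = 40 mm in the board's frame.
- corner_right (a point): Inner corner of the right bay (y < -10 mm), the mirror image of the left one: (70, -10, 18) mm in the board's frame. A blank snug in it has its centre at x = 20, y = -40 mm in the board's frame.
- finished_stone: Finished dark slate inkstone with a sunken rectangular pool and a small brass dot, 100 x 60 x 22 mm, loose, 0.3 kg, already snug in one of the two bays (left or right, it varies): that bay is taken. Origin at the centre of its underside, x along its length. Must not be disturbed.
- peg: Green plastic peg, 14 mm across, 28 mm high, fixed on the board's ledge behind the far fence of the empty bay. Its frame's origin is not at the peg but on the board's top at the spot where the centre of a snug blank in the empty bay would be; the peg stands 74.5 mm from there along its x.
- round_stone: Bystander: round dark inkstone, 110 mm across, 22 mm high, on the bench across the board from the blank. Origin at the centre of its underside.
- brush_pot: Bystander: round wooden pot, 76 mm across and 100 mm high, with brushes standing up to about 235 mm, far right on the bench. Origin at the centre of its underside.
- chisel: Bystander: chisel with a wooden handle, about 180 mm long and 22 mm high, lying beyond the board. Origin on the bench under its middle, x along its length.

How it is judged:
By the outcome, as a careful person would: the job done as asked, in the order asked, and still so for the second after the job is handed in, with the robot touching nothing.
It also fails if it takes over 56 s, if anything falls off the work surface, if the arm or the gripper's body presses on something with over 40 N, if the wrist force passes 120 N, or if a joint passes its speed limit or range.

## Working session

There is one attempt and no reset: what is moved stays moved. The work goes in short steps, Python scripts to look and compute and a tool call to move; the robot and the scene stay as the last step left them, time stands still between calls to the robot, and variables do not carry over. Pictures are saved under pics/ and viewed, about 8 in all and at most 12, crops included, and the job is handed in when it is done.

Besides the shell and the picture viewer there is one more tool, called after ">>>" as name(argument=value, ...), one argument or row to a line, values as JSON. jog_arm: Moves the arm, as the interface text tells. Its arguments: {"type":"object","properties":{"commands":{"type":"array","items":{"type":"array","items":{"type":"number"}}},"squeeze":{"type":"number"}},"required":["commands"]}

```bash
mkdir -p pics; ls
cat > h.py <<'E'
import numpy as np, cv2
from station import manip, snapshot, workorder, models
def save(p,n): cv2.imwrite(f'pics/{n}.png',cv2.cvtColor(p['image'],cv2.COLOR_RGB2BGR))
def onplane(p,uv,z):
    K=np.array(p['intrinsics']);T=np.array(p['extrinsics'])
    d=(T[:3,:3]@np.linalg.inv(K)@np.c_[np.atleast_2d(uv),np.ones(len(np.atleast_2d(uv)))].T).T
    o=T[:3,3]; return o+d*((z-o[2])/d[:,2])[:,None]
def proj(p,X):
    T=np.linalg.inv(np.array(p['extrinsics'])); c=np.atleast_2d(X)@T[:3,:3].T+T[:3,3]
    u=c@np.array(p['intrinsics']).T; return u[:,:2]/u[:,2:]
E
python3 - <<'E'
from h import *
t=snapshot('top');s=snapshot('side')
save(t,'top');save(s,'side')
print(manip.hold_point_z, t['intrinsics'],t['extrinsics'],s['extrinsics'])
for n in ['blank','board','corner_left','corner_right','finished_stone','peg','round_stone','brush_pot','chisel']:
    for nm,p in (('top',t),('side',s)):
        print(n,nm,[(np.round(r['centre'],4).tolist(),round(r['score'],2)) for r in models.pinpoint(p,n)[:2]])
E
```

```text
pics
0.0187 [[408.73376838   0.         281.60055934]
 [  0.         408.73376838 205.4561451 ]
 [  0.           0.           1.        ]] [[-0.06486148 -0.96765484  0.24379725  0.38166537]
 [-0.99787223  0.06451872 -0.0093997  -0.0055273 ]
 [-0.00663383 -0.24388819 -0.96978067  1.01295275]
 [ 0.          0.          0.          1.        ]] [[ 0.94473802 -0.18723595  0.2690962   0.33423492]
 [-0.32746214 -0.50030384  0.8015389  -0.81094371]
 [-0.01544703 -0.8453631  -0.53396875  0.56768211]
 [ 0.          0.          0.          1.        ]]
blank top [([0.4782, 0.3279, 0.003], 0.6)]
blank side [([0.538, -0.0146, -0.0002], 0.72), ([0.4793, 0.3321, -0.0035], 0.68)]
board top [([0.5298, -0.0136, -0.003], 0.62), ([0.4623, -0.36, -0.002], 0.17)]
board side [([0.539, -0.0147, 0.0004], 0.67)]
corner_left top [([0.6081, -0.0131, 0.0173], 0.8)]
corner_left side [([0.6054, -0.0114, 0.0147], 0.75)]
corner_right top [([0.6053, -0.0317, 0.0171], 0.68)]
corner_right side [([0.6037, -0.0301, 0.017], 0.96)]
finished_stone top [([0.5474, -0.0516, 0.0186], 0.8)]
finished_stone side [([0.5457, -0.0521, 0.0186], 0.96)]
peg top []
peg side []
round_stone top [([0.4641, -0.3602, -0.0004], 0.7)]
round_stone side [([0.4648, -0.3646, 0.0015], 0.87)]
brush_pot top [([0.6694, -0.3412, 0.0011], 0.85)]
brush_pot side [([0.6689, -0.34, -0.0001], 0.66)]
chisel top [([0.6093, -0.0129, 0.0175], 0.63), ([0.4635, -0.3617, 0.0039], 0.55)]
chisel side [([0.7655, -0.001, -0.0015], 0.87)]
```

```bash
python3 -c "
from h import *
s=manip.sense();print(s)"
```

```text
{'t': 1.0, 'q': array([-1.43152278e+00,  5.27462878e-01,  1.43266881e+00, -1.21018152e-05,
        1.18140507e+00, -1.78481436e-01]), 'qd': array([-8.94482714e-05,  1.36097252e-03,  1.40447753e-03,  1.77112256e-03,
       -1.80371634e-04,  1.39584317e-03]), 'tau': array([-7.43300789e-04, -4.42328417e+01, -1.78424567e+01, -2.48972974e-04,
        8.05394484e-04,  2.75819410e-06]), 'tcp_pos': array([ 0.19530662, -0.59369399,  0.23134318]), 'tool_rot': array([ 9.87405134e-01,  1.58212202e-01, -6.14482406e-06,  2.78349797e-05]), 'force': array([-0.48951062, -0.3845348 ,  0.01824535]), 'ft_torque': array([0.00773952, 0.02385784, 0.02917681]), 'finger_gap': 1.0016334640839637}
```

View pics/top.png

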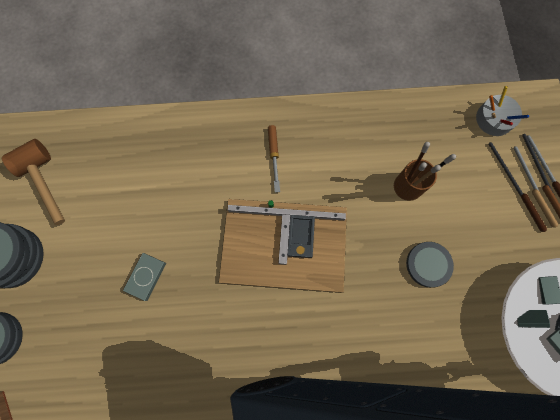

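View pics/side.png

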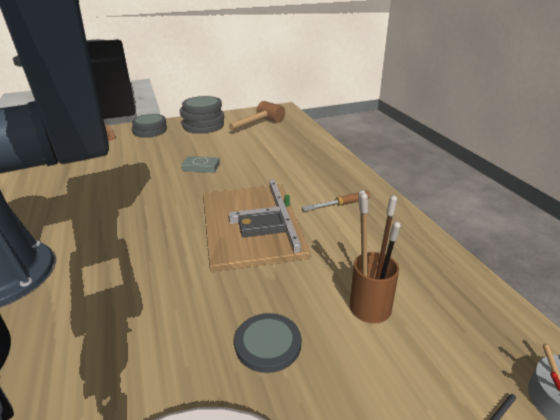

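The top view shows the blank at about (144,277), with its long side running up and to the right. The finished stone is in the right bay at (300,238), so the left bay is empty, and the peg is at (270,203). Next I measure the blank and the board metal.

Run:
```python
from h import *
t=snapshot('top')
im=t['image'].astype(int); 
# blank: greyish-green (g>=r) within window
w=im[240:315,105:185]; m=((w[...,1]-w[...,0]>-3)&(w.sum(2)>150)).astype(np.uint8)
m=cv2.morphologyEx(m,cv2.MORPH_CLOSE,np.ones((5,5)))
n,l,st,_=cv2.connectedComponentsWithStats(m);k=1+np.argmax(st[1:,4]);print(st[k])
c=max(cv2.findContours((l==k).astype(np.uint8),0,1)[0],key=cv2.contourArea)[:,0]+[105,240]
P=onplane(t,c,0.022)
r=cv2.minAreaRect((P[:,:2]*1000).astype(np.float32));print(r, cv2.boxPoints(r))
big=cv2.resize(t['image'][190:300,210:355],None,fx=5,fy=5,interpolation=cv2.INTER_CUBIC)
cv2.imwrite('pics/board.png',big[...,::-1])
```

```text
[  18   13   43   48 1144]
((477.5183410644531, 325.5752868652344), (64.80694580078125, 99.917236328125), 62.832313537597656) [[418.27615 319.55768]
 [507.1699  273.93585]
 [536.7605  331.5929 ]
 [447.8668  377.21472]]
```

View pics/board.png

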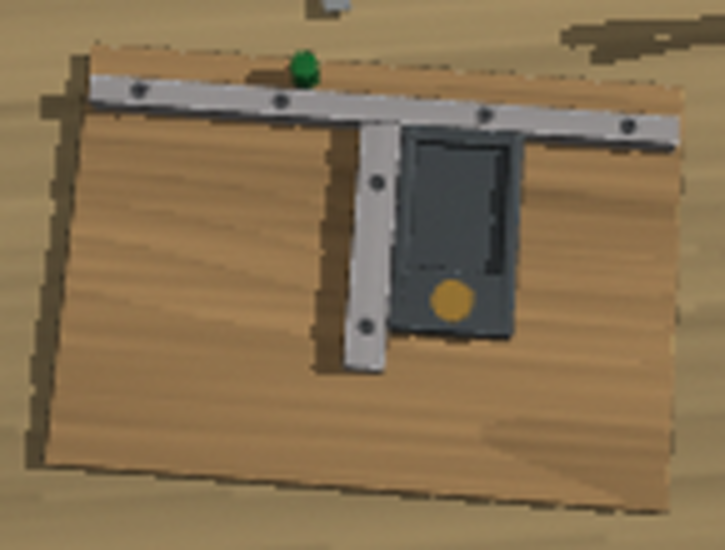

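The crop shows the left bay clear. The fence's top far edge runs (90,75)-(678,115) and the middle stop is about x 345-400. Now the board pose.

Run:
```python
from h import *
from scipy.optimize import least_squares
t=snapshot('top')
px=np.array([[93,45],[683,88],[666,508],[45,463],[90,75],[678,115],[400,125],[385,362],[345,362]])/5+[210,190]-.4
B=np.array([[105,150,18],[105,-150,18],[-105,-150,18],[-105,150,18],[84,150,38],[84,-150,38],[70,-10,38],[-50,-10,38],[-50,10,38]])/1000
def w(v,b): c,s=np.cos(v[2]),np.sin(v[2]); return b@np.array([[c,s,0],[-s,c,0],[0,0,1]])+[v[0],v[1],0]
f=lambda v:(proj(t,w(v,B))-px).ravel()
r=least_squares(f,[.53,-.014,-.05],loss='soft_l1');print(r.x,np.round(r.fun.reshape(-1,2),1))
print(w(r.x,np.array([[70,10,18],[70,-10,18],[20,40,18],[20,-40,18]])/1000))
```

```text
[ 0.53556805 -0.01443726 -0.13782595] [[-0.7 -0.6]
 [ 0.3 -1. ]
 [ 0.7  0.4]
 [-0.2  0.1]
 [-2.  -0.5]
 [ 2.3 -0. ]
 [ 0.4 -0.5]
 [-0.1  1.3]
 [-0.5  0.7]]
[[ 0.60627814 -0.0141494   0.018     ]
 [ 0.60353034 -0.03395974  0.018     ]
 [ 0.56087399  0.02243562  0.018     ]
 [ 0.54988279 -0.05680575  0.018     ]]
```

>>> jog_arm(
  commands=[
    [100,2,3.5,0,0.1],
    [100,2,3.5,0,0.1],
    [100,2,3.5,0,0.1],
    [100,2,3.5,0,0.1],
    [100,2,3.5,0,0.1],
    [100,2,3.5,0,0.1],
    [100,2,3.5,0,0.1],
    [100,2,3.5,0,0.1],
  ],
)

```text
t: 1.77
tcp_pos: [0.3547, -0.3138, 0.2318]
tool_rot: [0.842, 0.54, 0.001, 0.006]
force: [0.9, -0.3, 0.1]
finger_gap: 0.998
```

>>> jog_arm(
  commands=[
    [100,1,4,0,0.1],
    [100,1,4,0,0.1],
    [100,1,4,0,0.1],
    [100,1,4,0,0.1],
    [100,1,4,0,0.1],
    [100,1,4,0,0.1],
    [100,1,4,0,0.1],
    [100,1,4,0,0.1],
  ],
)

```text
t: 2.43
tcp_pos: [0.4368, 0.0094, 0.2346]
tool_rot: [0.549, 0.836, 0.006, 0.01]
force: [1.2, -0.0, -0.1]
finger_gap: 1.001
```

```bash
cat >> h.py <<'E'
from scipy.spatial.transform import Rotation as R
def wrist():
    s=manip.sense(); p=snapshot('wrist'); T=np.eye(4); T[:3,:3]=R.from_quat(s['tool_rot']).as_matrix(); T[:3,3]=s['tcp_pos']
    p=dict(p); p['extrinsics']=T@np.array(p['hand_eye']); return p
E
python3 - <<'E'
from h import *
import pickle
p=wrist(); save(p,'w1'); pickle.dump(p,open('w1.pkl','wb'))
print(np.round(p['hand_eye'],3),np.round(p['extrinsics'],3))
print(manip.sense()['q'])
for n in ['corner_left','corner_right','peg','board','finished_stone']:
    print(n,[(np.round(r['centre'],4).tolist(),round(r['score'],2)) for r in models.pinpoint(p,n)[:2]])
E
```

```text
[[ 0.    -0.945 -0.328  0.085]
 [ 1.     0.     0.001  0.   ]
 [-0.001 -0.328  0.945 -0.144]
 [ 0.     0.     0.     1.   ]] [[ 0.918  0.367  0.154  0.4  ]
 [ 0.397 -0.867 -0.301  0.088]
 [ 0.023  0.337 -0.941  0.378]
 [ 0.     0.     0.     1.   ]]
[-0.22586895  0.26057971  1.893531    0.0123517   0.96352509 -0.64995053]
corner_left [([0.6075, -0.0131, 0.0226], 0.73)]
corner_right [([0.6055, -0.0313, 0.018], 0.69)]
peg []
board [([0.5392, -0.0104, 0.002], 0.93)]
finished_stone [([0.5539, -0.0543, 0.0163], 0.76)]
```

View pics/w1.png

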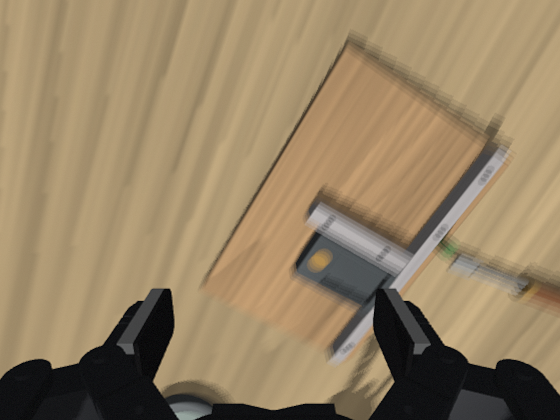

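The wrist view is motion-blurred but shows the left bay empty and the fence on the right, running (340,355)-(505,150). I go on to the blank.

>>> jog_arm(
  commands=[
    [100,0.5,4,0,0.09],
    [100,0.5,4,0,0.09],
    [100,0.5,4,0,0.09],
    [100,0.5,4,0,0.09],
    [100,0.5,4,0,0.09],
    [100,0.5,4,0,0.09],
    [100,0.5,4,0,0.09],
    [100,0.5,3.5,-2,0.05],
  ],
)

```text
t: 3.4
tcp_pos: [0.4877, 0.3092, 0.2179]
tool_rot: [0.253, 0.967, 0.01, 0.014]
force: [1.0, -0.2, 0.3]
finger_gap: 1.001
```

>>> jog_arm(
  commands=[
    [100,0,0,0,0],
    [100,0,0,0,0],
  ],
)

```text
t: 3.57
tcp_pos: [0.4894, 0.311, 0.2138]
tool_rot: [0.253, 0.967, 0.009, 0.012]
force: [0.9, -0.5, 0.4]
finger_gap: 1.001
```

```bash
cat > blank.py <<'E'
from h import *
import sys
def seg(p,z,win=None):
    im=p['image'].astype(int); m=((im[...,1]-im[...,0]>-4)&(im.sum(2)>170)).astype(np.uint8)
    m[300:]=0
    m=cv2.morphologyEx(m,cv2.MORPH_CLOSE,np.ones((7,7)))
    n,l,st,_=cv2.connectedComponentsWithStats(m);k=1+np.argmax(st[1:,4])
    c=max(cv2.findContours((l==k).astype(np.uint8),0,1)[0],key=cv2.contourArea)[:,0]
    print(st[k])
    r=cv2.minAreaRect((onplane(p,c,z)[:,:2]*1000).astype(np.float32)); return r
E
python3 - <<'E'
from blank import *
p=wrist(); save(p,'w2')
print(seg(p,.022)); s=manip.sense(); print(s['tcp_pos'],R.from_quat(s['tool_rot']).as_matrix()[:,0])
for n in ['blank']: print(n,[(np.round(r['centre'],4).tolist(),round(r['score'],2)) for r in models.pinpoint(p,n)[:2]])
E
```

```text
[ 247  110   66  107 6518]
((480.49102783203125, 330.70257568359375), (59.83070373535156, 100.75228118896484), 62.81901168823242)
[0.48890838 0.31037958 0.2133479 ] [-0.87096474  0.49103182 -0.01755476]
blank [([0.4826, 0.333, 0.0028], 0.8)]
```

View pics/w2.png

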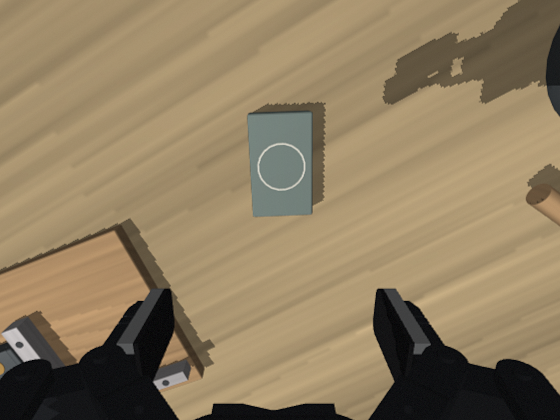

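The blank stands square in the wrist view at (250-313, 112-216), circle up at (281,166).

>>> jog_arm(
  commands=[
    [100,-0.3,0.7,-3,0.02],
    [100,-0.3,0.7,-3,0.02],
    [100,-0.2,0.6,-3,0],
    [100,0,0,-2,0],
    [100,0,0,0,0],
    [100,0,0,0,0],
  ],
)

```text
t: 4.17
tcp_pos: [0.4867, 0.3172, 0.1067]
tool_rot: [0.245, 0.969, 0.011, 0.016]
force: [1.2, 0.4, 0.4]
finger_gap: 0.999
```

Run:
```python
from blank import *
p=wrist(); save(p,'w3')
print(seg(p,.022)); s=manip.sense(); Rm=R.from_quat(s['tool_rot']).as_matrix();print(s['tcp_pos'],Rm[:,0],Rm[:,2],np.arctan2(Rm[1,0],Rm[0,0]))
for z in (.015,.022,.03):
  r=seg(p,z);print(z,r)
```

```text
[  233   128    95   145 12612]
((480.0365905761719, 330.6600341796875), (59.853919982910156, 101.84744262695312), 62.65340042114258)
[0.48676707 0.31701563 0.10699813] [-0.87932703  0.47556343 -0.0249678 ] [ 0.0357392   0.01361945 -0.99926834] 2.6458196459168812
[  233   128    95   145 12612]
0.015 ((482.2694396972656, 329.876953125), (61.70048522949219, 104.98958587646484), 62.65340805053711)
[  233   128    95   145 12612]
0.022 ((480.0365905761719, 330.6600341796875), (59.853919982910156, 101.84744262695312), 62.65340042114258)
[  233   128    95   145 12612]
0.03 ((477.4845886230469, 331.5549621582031), (57.743526458740234, 98.25641632080078), 62.653358459472656)
```

>>> jog_arm(
  commands=[
    [100,-0.7,1.3,-1,0.02],
    [100,-0.2,0.2,-1.5,0],
    [100,0,0,-1.5,0],
    [100,0,0,-1,0],
    [100,0,0,0,0],
    [100,0,0,0,0],
  ],
)

```text
t: 4.72
tcp_pos: [0.4828, 0.3348, 0.0632]
tool_rot: [0.236, 0.971, 0.017, 0.022]
force: [-0.3, 0.2, 0.4]
finger_gap: 1.002
```

>>> jog_arm(
  commands=[
    [100,-0.4,-0.4,-0.5,0],
    [100,0,0,-1,0],
    [100,0,0,-1,0],
    [100,0,0,-1,0],
    [100,0,0,-1,0],
    [100,0,0,-0.5,0],
    [100,0,0,0,0],
    [100,0,0,0,0],
  ],
)

```text
t: 5.38
tcp_pos: [0.4794, 0.3311, 0.0098]
tool_rot: [0.236, 0.971, 0.018, 0.024]
force: [0.6, 0.3, 0.3]
finger_gap: 1.003
```

```bash
cat > st.py <<'E'
from h import *
s=manip.sense(); Rm=R.from_quat(s['tool_rot']).as_matrix()
print('t',round(s['t'],2),'tcp',np.round(s['tcp_pos'],4),'yaw',round(np.arctan2(Rm[1,0],Rm[0,0]),3),'z',np.round(Rm[:,2],3),'F',np.round(s['force'],1),'gap',round(s['finger_gap'],3))
E
python3 st.py
```

```text
t 5.38 tcp [0.4794 0.3311 0.0098] yaw 2.663 z [ 0.054  0.024 -0.998] F [0.6 0.3 0.3] gap 1.003
```

>>> jog_arm(
  commands=[
    [100,0,0,-0.5,0],
    [100,0,0,-0.3,0],
    [60,0,0,0,0],
    [60,0,0,0,0],
    [50,0,0,0,0],
    [50,0,0,0,0],
    [50,0,0,0,0],
    [50,0,0,0,0],
  ],
  squeeze=40,
)

```text
t: 6.05
tcp_pos: [0.4795, 0.331, 0.0017]
tool_rot: [0.236, 0.971, 0.018, 0.024]
force: [-0.0, 0.2, -1.8]
finger_gap: 0.688
```

>>> jog_arm(
  commands=[
    [40,0,0,0,0],
    [40,0,0,0,0],
    [40,0,0,0.5,0],
    [40,0,0,1,0],
    [40,0,0,1,0],
    [40,0,0,0,0],
  ],
)

```text
t: 6.55
tcp_pos: [0.4777, 0.3303, 0.0271]
tool_rot: [0.236, 0.971, 0.016, 0.022]
force: [0.2, -0.3, -4.7]
finger_gap: 0.691
```

```bash
python3 st.py
```

```text
t 6.55 tcp [0.4777 0.3303 0.0271] yaw 2.664 z [ 0.05   0.022 -0.999] F [ 0.2 -0.3 -4.7] gap 0.691
```

>>> jog_arm(
  commands=[
    [40,0,-0.5,3,0],
    [40,0.5,-2,3,0.03],
    [40,0.8,-3,1,0.05],
    [40,1,-3.3,0,0.05],
    [40,1,-3.3,0,0.05],
    [40,1,-3.3,0,0.05],
    [40,1,-3.3,0,0.05],
    [40,1,-3.3,0,0.05],
  ],
)

```text
t: 7.22
tcp_pos: [0.5382, 0.1091, 0.1028]
tool_rot: [0.058, 0.998, 0.02, 0.021]
force: [1.1, -0.1, -4.8]
finger_gap: 0.695
```

>>> jog_arm(
  commands=[
    [40,0.5,-2,0,0],
    [40,0.5,-2,0,0],
    [40,0,-1,0,0],
    [40,0,0,0,0],
    [40,0,0,0,0],
    [40,0,0,0,0],
  ],
)

```text
t: 7.72
tcp_pos: [0.5511, 0.0493, 0.1051]
tool_rot: [0.062, 0.998, 0.019, 0.024]
force: [-0.8, 0.4, -4.9]
finger_gap: 0.689
```

```bash
python3 st.py
python3 - <<'E'
from h import *
p=wrist(); save(p,'w4')
import pickle; pickle.dump(p,open('w4.pkl','wb'))
for n in ['corner_left','corner_right','blank']:
    print(n,[(np.round(r['centre'],4).tolist(),round(r['score'],2)) for r in models.pinpoint(p,n)[:2]])
c,s=np.cos(-.138),np.sin(-.138); B=np.array([[.07,.01,.038],[.07,-.01,.038],[-.05,.01,.038],[-.05,-.01,.038],[-.105,.15,.018],[.105,.15,.018],[.07,.15,.038],[.07,-.15,.038]])
W=B@np.array([[c,s,0],[-s,c,0],[0,0,1]])+[.5356,-.0144,0]; print(np.round(proj(p,W)))
E
```

```text
t 7.72 tcp [0.5511 0.0493 0.1051] yaw 3.016 z [ 0.05   0.035 -0.998] F [-0.8  0.4 -4.9] gap 0.689
corner_left []
corner_right [([0.6063, -0.0297, 0.0185], 0.73)]
blank [([0.5531, 0.0496, 0.106], 0.86)]
[[188. 313.]
 [159. 313.]
 [172. 140.]
 [137. 139.]
 [413.  41.]
 [371. 331.]
 [385. 310.]
 [-49. 316.]]
```

View pics/w4.png

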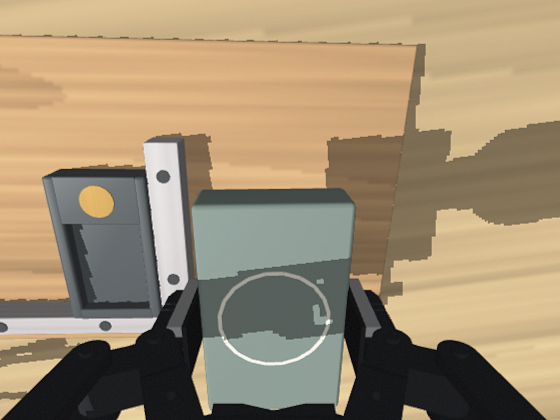

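The blank hangs in the gripper with its circle up, and the middle stop's near end is at about (147-183,140). My board model puts that end at (137-172,140), so I refit with both views.

Run:
```python
from h import *
import pickle
from scipy.optimize import least_squares
t=snapshot('top'); p=pickle.load(open('w4.pkl','rb'))
px=np.array([[93,45],[683,88],[666,508],[45,463],[400,125],[385,362],[345,362]])/5+[210,190]-.4
B=np.array([[105,150,18],[105,-150,18],[-105,-150,18],[-105,150,18],[70,-10,38],[-50,-10,38],[-50,10,38]])/1000
pw=np.array([[417,44],[146,144],[182,142],[160,316]]);Bw=np.array([[-105,150,18],[-50,-10,38],[-50,10,38],[70,-10,38]])/1000
def w(v,b): c,s=np.cos(v[2]),np.sin(v[2]); return b@np.array([[c,s,0],[-s,c,0],[0,0,1]])+[v[0],v[1],0]
for a,b in ((1,0),(1,.5),(0,.5)):
  f=lambda v:np.r_[a*(proj(t,w(v,B))-px).ravel(),b*(proj(p,w(v,Bw))-pw).ravel()]
  r=least_squares(f,[.53,-.014,-.1]);print(np.round(r.x,4),np.round(r.fun,1))
  print(np.round(w(r.x,np.array([[70,10,18],[20,40,18],[0,0,0]])/1000),4).tolist())
# edge-line yaw from wrist: fit stop edge lines and board edges via Canny/Hough on plane
g=cv2.cvtColor(p['image'],cv2.COLOR_RGB2GRAY); ls=cv2.HoughLinesP(cv2.Canny(g,50,120),1,np.pi/360,50,minLineLength=90,maxLineGap=6)
for l in ls[:,0]:
  q=onplane(p,l.reshape(2,2).astype(float),.038); d=q[1]-q[0]; print(l,np.round(np.arctan2(d[1],d[0]),3))
```

```text
[ 0.5358 -0.0145 -0.1393] [-0.6 -0.8  0.4 -1.   0.6  0.4 -0.3 -0.1  0.4 -0.5 -0.1  1.2 -0.5  0.6
 -0.  -0.  -0.  -0.  -0.  -0.  -0.  -0. ]
[[0.6065, -0.0143, 0.018], [0.5612, 0.0224, 0.018], [0.5358, -0.0145, 0.0]]
[ 0.5372 -0.0122 -0.1441] [-1.3 -1.5 -0.4 -1.1 -0.6  0.1 -1.4 -0.9 -0.4 -1.  -1.2  0.7 -1.6  0.
  0.1  0.7 -2.  -1.3 -2.3 -0.   1.1 -0.7]
[[0.6079, -0.0124, 0.018], [0.5627, 0.0245, 0.018], [0.5372, -0.0122, 0.0]]
[ 0.5378 -0.0112 -0.143 ] [-0.  -0.  -0.  -0.  -0.  -0.  -0.  -0.  -0.  -0.  -0.   0.  -0.  -0.
  0.9  0.9 -1.  -0.9 -1.4  0.4  1.9 -0.4]
[[0.6085, -0.0113, 0.018], [0.5632, 0.0255, 0.018], [0.5378, -0.0112, 0.0]]
[198 287 208 406] -0.13
[237 271 349 257] 1.566
[177 144 187 267] -0.142
[ 42 178  68 294] -0.148
[ 50 173  81 309] -0.135
[149 197 162 310] -0.144
[ 42 177 146 177] 1.436
```

>>> jog_arm(
  commands=[
    [40,0.1,0.7,-1,-0.015],
    [40,0,0,-2,0],
    [40,0,0,-2,0],
    [40,0,0,-1.5,0],
    [40,0,0,-1,0],
    [40,0,0,0,0],
    [40,0,0,0,0],
  ],
)

```text
t: 8.55
tcp_pos: [0.5542, 0.0618, 0.0288]
tool_rot: [0.066, 0.997, 0.019, 0.027]
force: [-0.5, -0.0, -4.7]
finger_gap: 0.69
```

```bash
python3 st.py
```

```text
t 8.55 tcp [0.5542 0.0618 0.0288] yaw 3.009 z [ 0.056  0.035 -0.998] F [-0.5 -0.  -4.7] gap 0.69
```

>>> jog_arm(
  commands=[
    [40,0,0,-0.4,-0.01],
    [40,0,0,-0.3,0],
    [40,0,0,-0.15,0],
    [40,0,0,0,0],
  ],
)

```text
t: 8.88
tcp_pos: [0.556, 0.0621, 0.0218]
tool_rot: [0.071, 0.997, 0.019, 0.029]
force: [-0.3, 0.4, -5.0]
finger_gap: 0.692
```

```bash
python3 st.py
```

```text
t 8.88 tcp [0.556  0.0621 0.0218] yaw 2.998 z [ 0.061  0.034 -0.998] F [-0.3  0.4 -5. ] gap 0.692
```

>>> jog_arm(
  commands=[
    [40,0,0,-0.2,0],
    [85,0,0,0,0],
    [85,0,0,0,0],
    [85,0,0,0,0],
    [85,0,0,1,0],
    [85,-0.3,0,2,0],
    [85,-1,0,2,0],
    [85,-1,0,1,0],
  ],
)

```text
t: 9.55
tcp_pos: [0.538, 0.061, 0.0855]
tool_rot: [0.072, 0.997, 0.019, 0.034]
force: [-0.0, -0.6, -0.4]
finger_gap: 0.85
```

```bash
python3 st.py
```

```text
t 9.55 tcp [0.538  0.061  0.0855] yaw 2.997 z [ 0.071  0.032 -0.997] F [-0.  -0.6 -0.4] gap 0.85
```

>>> jog_arm(
  commands=[
    [35,-2.5,0.5,0,0],
    [35,-2.5,0.5,0,0],
    [35,-2,0.3,0,0],
    [35,-0.2,0,0,0],
    [35,0,0,0,0],
    [35,0,0,0,0],
  ],
)

```text
t: 10.05
tcp_pos: [0.4684, 0.0736, 0.0956]
tool_rot: [0.072, 0.996, 0.018, 0.044]
force: [-0.2, -0.4, 0.4]
finger_gap: 0.352
```

```bash
cat > tb.py <<'E'
from h import *
# top camera: blank mask -> rectangle at z=.040 in board frame
def rect(save_as=None,off=(0,0)):
    t=snapshot('top'); im=t['image'].astype(int)
    if save_as: cv2.imwrite(f'pics/{save_as}.png',cv2.resize(t['image'][180:310,205:360],None,fx=5,fy=5,interpolation=cv2.INTER_CUBIC)[...,::-1])
    m=((im[...,1]-im[...,0]>3)&(im.sum(2)>200)).astype(np.uint8); m[:208]=0;m[300:]=0;m[:,:222]=0;m[:,285:]=0
    m=cv2.morphologyEx(m,cv2.MORPH_CLOSE,np.ones((5,5)))
    n,l,st,_=cv2.connectedComponentsWithStats(m);k=1+np.argmax(st[1:,4]);print(st[k])
    c=max(cv2.findContours((l==k).astype(np.uint8),0,1)[0],key=cv2.contourArea)[:,0]
    r=cv2.minAreaRect((onplane(t,c,.04)[:,:2]*1000).astype(np.float32)); print('top rect',r); 
if __name__=='__main__':
    import sys; rect(sys.argv[1] if len(sys.argv)>1 else None)
E
python3 st.py; python3 tb.py top2
```

```text
t 10.05 tcp [0.4684 0.0736 0.0956] yaw 2.996 z [ 0.09   0.03  -0.995] F [-0.2 -0.4  0.4] gap 0.352
[222 254  39  31 800]
top rect ((475.15728759765625, 94.9749526977539), (91.26324462890625, 69.56712341308594), 80.53982543945312)
```

View pics/top2.png

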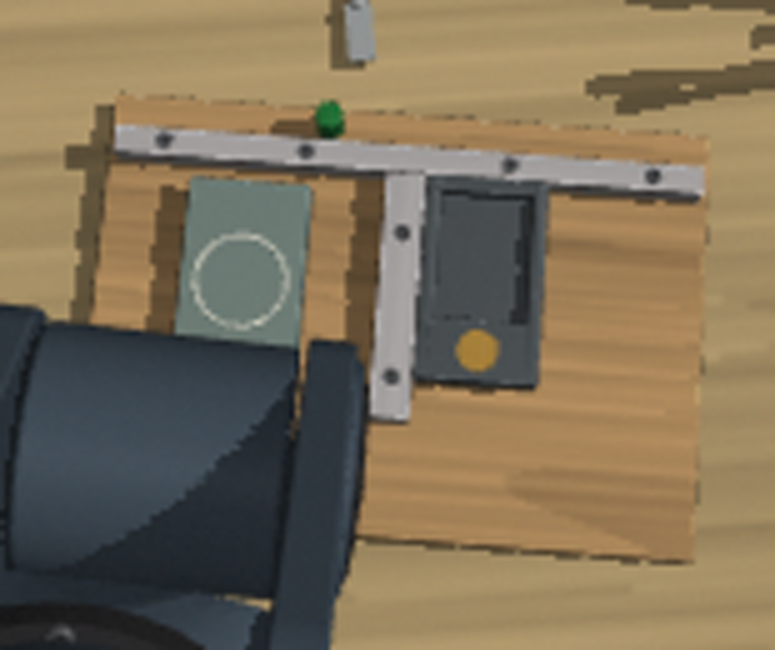

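The blank lies flat and aligned in the left bay, circle at about (240,280) in the crop. It is roughly 10 mm short of the fence and 35 mm off the stop. The next step is the end push.

>>> jog_arm(
  commands=[
    [35,0,0,-2,0],
    [35,0,0,-2,0],
    [35,0,0,-1.5,0],
    [35,0,0,-0.8,0],
    [35,0,0,0,0],
    [35,0.8,-0.1,0,0],
    [35,0.8,-0.1,0,0],
    [35,0,0,0,0],
  ],
)

```text
t: 10.77
tcp_pos: [0.5001, 0.069, 0.0322]
tool_rot: [0.072, 0.996, 0.018, 0.054]
force: [-0.0, 0.7, -0.5]
finger_gap: 0.355
```

```bash
python3 st.py
```

```text
t 10.77 tcp [0.5001 0.069  0.0322] yaw 2.994 z [ 0.109  0.028 -0.994] F [-0.   0.7 -0.5] gap 0.355
```

>>> jog_arm(
  commands=[
    [35,0,0,-0.3,0],
    [35,0.3,-0.04,0,0],
    [35,0.3,-0.04,0,0],
  ],
)

```text
t: 11.02
tcp_pos: [0.5036, 0.0687, 0.0298]
tool_rot: [0.072, 0.996, 0.018, 0.051]
force: [-2.6, 0.3, -1.0]
finger_gap: 0.349
```

>>> jog_arm(
  commands=[
    [35,0.3,-0.04,0,0],
    [35,0.2,-0.03,0,0],
  ],
)

```text
t: 11.18
tcp_pos: [0.5063, 0.0685, 0.0299]
tool_rot: [0.072, 0.996, 0.018, 0.048]
force: [-3.7, 0.2, 1.3]
finger_gap: 0.351
```

```bash
python3 st.py
```

```text
t 11.18 tcp [0.5063 0.0685 0.0299] yaw 2.996 z [ 0.098  0.03  -0.995] F [-3.7  0.2  1.3] gap 0.351
```

>>> jog_arm(
  commands=[
    [35,0.3,-0.04,0,0],
    [35,0.3,-0.04,0,0],
  ],
)

```text
t: 11.35
tcp_pos: [0.5074, 0.0685, 0.0297]
tool_rot: [0.071, 0.996, 0.019, 0.043]
force: [-8.9, 0.4, 7.4]
finger_gap: 0.348
```

>>> jog_arm(
  commands=[
    [35,0.3,-0.04,0,0],
    [35,0.3,-0.04,0,0],
  ],
)

```text
t: 11.52
tcp_pos: [0.5073, 0.0686, 0.0297]
tool_rot: [0.071, 0.997, 0.019, 0.036]
force: [-7.7, 0.0, 6.4]
finger_gap: 0.347
```

>>> jog_arm(
  commands=[
    [35,0.3,-0.04,0,0],
    [35,0.3,-0.04,0,0],
  ],
)

```text
t: 11.68
tcp_pos: [0.5073, 0.0685, 0.0299]
tool_rot: [0.071, 0.997, 0.02, 0.03]
force: [-7.1, -0.3, 5.3]
finger_gap: 0.349
```

>>> jog_arm(
  commands=[
    [35,0.3,-0.04,0,0],
    [35,0.3,-0.04,0,0],
    [35,0.3,-0.04,0,0],
    [35,0.3,-0.04,0,0],
    [35,0.3,-0.04,0,0],
    [35,0.3,-0.04,0,0],
  ],
)

```text
t: 12.18
tcp_pos: [0.5071, 0.0685, 0.0304]
tool_rot: [0.07, 0.997, 0.021, 0.01]
force: [-7.8, 0.1, 6.1]
finger_gap: 0.348
```

```bash
python3 st.py
```

```text
t 12.18 tcp [0.5071 0.0685 0.0304] yaw 3.001 z [ 0.024  0.04  -0.999] F [-7.8  0.1  6.1] gap 0.348
```

>>> jog_arm(
  commands=[
    [35,-1,0,0.5,0],
    [0,-0.3,0,3,0],
    [0,0,1,3,0],
    [0,2,2,1,0],
    [0,3,2,0,0],
    [0,3,1,0,0],
    [0,0.5,0,0,0],
    [0,0,0,0,0],
  ],
)

```text
t: 12.85
tcp_pos: [0.5959, 0.13, 0.1146]
tool_rot: [0.072, 0.997, 0.022, 0.027]
force: [-0.1, -0.9, -0.5]
finger_gap: 0.001
```

```bash
python3 st.py
```

```text
t 12.85 tcp [0.5959 0.13   0.1146] yaw 2.996 z [ 0.057  0.039 -0.998] F [-0.1 -0.9 -0.5] gap 0.001
```

>>> jog_arm(
  commands=[
    [0,-1,0,-1,0],
    [0,-1,0,-2,0],
    [0,0,0,-2,0],
    [0,0,0,-2,0],
    [0,0,0,-1,0],
    [0,0,0,0,0],
    [0,0,0,0,0],
  ],
)

```text
t: 13.43
tcp_pos: [0.5798, 0.1276, 0.035]
tool_rot: [0.073, 0.996, 0.022, 0.036]
force: [0.2, -0.2, 0.2]
finger_gap: 0.002
```

```bash
python3 st.py
```

```text
t 13.43 tcp [0.5798 0.1276 0.035 ] yaw 2.994 z [ 0.074  0.038 -0.996] F [ 0.2 -0.2  0.2] gap 0.002
```

>>> jog_arm(
  commands=[
    [0,0,0,-0.4,0],
    [0,-0.1,-0.8,0,0],
    [0,-0.1,-0.6,0,0],
    [0,-0.05,-0.4,0,0],
    [0,-0.05,-0.3,0,0],
  ],
)

```text
t: 13.85
tcp_pos: [0.5792, 0.1046, 0.0341]
tool_rot: [0.073, 0.996, 0.022, 0.039]
force: [0.6, 0.0, -0.5]
finger_gap: 0.005
```

>>> jog_arm(
  commands=[
    [0,-0.05,-0.3,0,0],
    [0,-0.05,-0.3,0,0],
  ],
)

```text
t: 14.02
tcp_pos: [0.5788, 0.0973, 0.0351]
tool_rot: [0.073, 0.996, 0.022, 0.04]
force: [-0.4, -0.2, -0.1]
finger_gap: 0.001
```

```bash
python3 st.py
```

```text
t 14.02 tcp [0.5788 0.0973 0.0351] yaw 2.993 z [ 0.084  0.038 -0.996] F [-0.4 -0.2 -0.1] gap 0.001
```

>>> jog_arm(
  commands=[
    [0,0,0.5,-0.2,0],
    [0,0,0,-0.5,0],
    [0,0,0,0,0],
  ],
)

```text
t: 14.27
tcp_pos: [0.5808, 0.1023, 0.0299]
tool_rot: [0.075, 0.996, 0.023, 0.043]
force: [0.2, -0.8, 0.3]
finger_gap: -0.001
```

>>> jog_arm(
  commands=[
    [0,-0.1,-0.3,0,0],
    [0,-0.1,-0.3,0,0],
    [0,-0.1,-0.3,0,0],
  ],
)

```text
t: 14.52
tcp_pos: [0.579, 0.0958, 0.0299]
tool_rot: [0.074, 0.996, 0.024, 0.045]
force: [0.7, 3.9, 0.8]
finger_gap: -0.003
```

```bash
python3 st.py
```

```text
t 14.52 tcp [0.579  0.0958 0.0299] yaw 2.991 z [ 0.092  0.041 -0.995] F [0.7 3.9 0.8] gap -0.003
```

>>> jog_arm(
  commands=[
    [0,-0.08,-0.4,0,0],
    [0,-0.08,-0.4,0,0],
    [0,-0.08,-0.4,0,0],
    [0,-0.08,-0.4,0,0],
  ],
)

```text
t: 14.85
tcp_pos: [0.5757, 0.0797, 0.0299]
tool_rot: [0.074, 0.996, 0.025, 0.045]
force: [1.4, 5.1, 2.6]
finger_gap: 0.001
```

```bash
python3 st.py
```

```text
t 14.85 tcp [0.5757 0.0797 0.0299] yaw 2.991 z [ 0.093  0.042 -0.995] F [1.4 5.1 2.6] gap 0.001
```

>>> jog_arm(
  commands=[
    [0,-0.08,-0.4,0,0],
    [0,-0.08,-0.4,0,0],
    [0,-0.08,-0.3,0,0],
  ],
)

```text
t: 15.1
tcp_pos: [0.5727, 0.0671, 0.0299]
tool_rot: [0.074, 0.996, 0.025, 0.044]
force: [-0.6, 9.7, 1.3]
finger_gap: -0.003
```

>>> jog_arm(
  commands=[
    [0,-0.06,-0.3,0,0],
    [0,-0.06,-0.3,0,0],
  ],
)

```text
t: 15.27
tcp_pos: [0.5715, 0.066, 0.0302]
tool_rot: [0.079, 0.995, 0.03, 0.044]
force: [7.0, 25.5, 0.8]
finger_gap: -0.004
```

>>> jog_arm(
  commands=[
    [0,-0.05,-0.3,0,0],
    [0,-0.05,-0.3,0,0],
  ],
)

```text
t: 15.43
tcp_pos: [0.5716, 0.0664, 0.0305]
tool_rot: [0.082, 0.995, 0.034, 0.045]
force: [4.6, 18.4, -2.0]
finger_gap: 0.004
```

```bash
python3 st.py
```

```text
t 15.43 tcp [0.5716 0.0664 0.0305] yaw 2.975 z [ 0.096  0.061 -0.994] F [ 4.6 18.4 -2. ] gap 0.004
```

>>> jog_arm(
  commands=[
    [0,0.1,0.7,0,0],
    [0,0,0.5,2,0],
    [0,0,0.5,3,0],
    [0,0,0,4,0],
    [0,0,0,3,0],
    [0,1.5,0,2,0],
    [0,0,0,0,0],
    [0,0,0,0,0],
  ],
)

```text
t: 16.1
tcp_pos: [0.5787, 0.0783, 0.1706]
tool_rot: [0.08, 0.996, 0.029, 0.035]
force: [-1.0, 0.2, -1.2]
finger_gap: -0.001
```

```bash
python3 st.py
python3 - <<'E'
from h import *
import pickle
p=wrist(); save(p,'w5'); pickle.dump(p,open('w5.pkl','wb'))
for n in ['corner_left','corner_right','blank','finished_stone']:
    print(n,[(np.round(r['centre'],4).tolist(),round(r['score'],2)) for r in models.pinpoint(p,n)[:2]])
E
```

```text
t 16.1 tcp [0.5787 0.0783 0.1706] yaw 2.98 z [ 0.075  0.053 -0.996] F [-1.   0.2 -1.2] gap -0.001
corner_left [([0.6082, -0.0113, 0.0219], 0.95)]
corner_right [([0.6038, -0.0306, 0.0184], 0.73)]
blank [([0.5604, 0.0276, 0.0195], 0.77)]
finished_stone [([0.5514, -0.054, 0.0178], 0.73)]
```

View pics/w5.png

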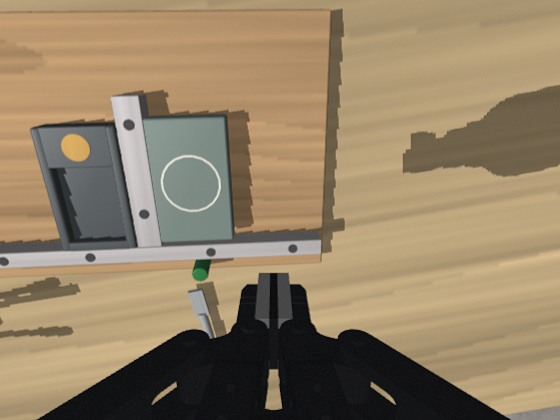

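The blank sits along the stop, at (145-232, 115-243). I zoom in to check both contacts.

Run:
```python
from h import *
im=cv2.imread('pics/w5.png')[90:260,100:260]
cv2.imwrite('pics/w5c.png',cv2.resize(im,None,fx=3.5,fy=3.5,interpolation=cv2.INTER_CUBIC))
```

```text
(no output)
```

View pics/w5c.png

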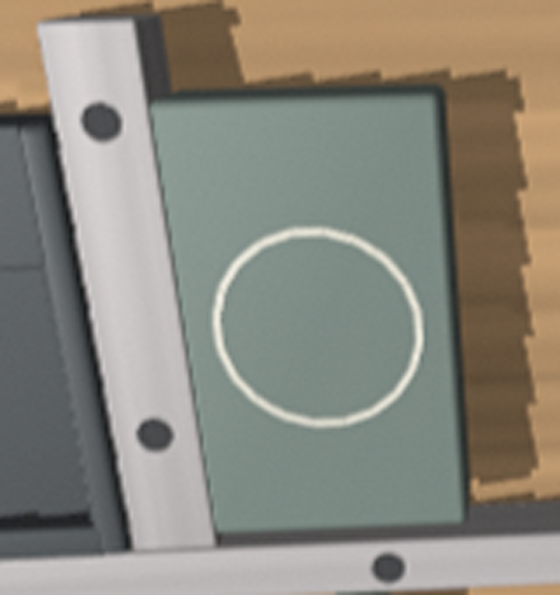

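The long edge is tight along the stop, but a dark strip at the fence suggests a gap of 2-3 mm, so I push the near end again with the fingers shut.

>>> jog_arm(
  commands=[
    [0,-3,-1,0,0],
    [0,-3,-1,-1,0],
    [0,-3,-1,-1,0],
    [0,-2,-1,-2,0.01],
    [0,0,0,-2,0.01],
    [0,0,0,-2,0],
    [0,0,0,0,0],
    [0,0,0,0,0],
  ],
)

```text
t: 17.02
tcp_pos: [0.4561, 0.039, 0.0803]
tool_rot: [0.069, 0.997, 0.031, 0.026]
force: [-0.3, -0.6, -0.4]
finger_gap: -0.004
```

```bash
python3 st.py
```

```text
t 17.02 tcp [0.4561 0.039  0.0803] yaw 3.002 z [ 0.055  0.058 -0.997] F [-0.3 -0.6 -0.4] gap -0.004
```

>>> jog_arm(
  commands=[
    [0,0,0,-1.5,0],
    [0,0,0,-1.5,0],
    [0,0,0,-1.5,0],
    [0,0,0,-0.3,0],
    [0,0,0,0,0],
  ],
)

```text
t: 17.43
tcp_pos: [0.4595, 0.0391, 0.0329]
tool_rot: [0.068, 0.997, 0.031, 0.028]
force: [0.0, 0.2, 0.5]
finger_gap: 0.001
```

```bash
python3 st.py
```

```text
t 17.43 tcp [0.4595 0.0391 0.0329] yaw 3.003 z [ 0.06   0.057 -0.997] F [0.  0.2 0.5] gap 0.001
```

>>> jog_arm(
  commands=[
    [0,1,-0.14,-0.3,0],
    [0,1,-0.14,0,0],
    [0,0.7,-0.1,0,0],
    [0,0.3,-0.04,0,0],
    [0,0.2,-0.03,0,0],
  ],
)

```text
t: 17.85
tcp_pos: [0.4955, 0.0346, 0.0337]
tool_rot: [0.067, 0.997, 0.03, 0.03]
force: [-0.2, -0.6, 0.7]
finger_gap: 0.003
```

>>> jog_arm(
  commands=[
    [0,0.2,-0.03,0,0],
    [0,0.2,-0.03,0,0],
  ],
)

```text
t: 18.02
tcp_pos: [0.4988, 0.0343, 0.0343]
tool_rot: [0.067, 0.997, 0.031, 0.029]
force: [-2.1, 0.4, -1.4]
finger_gap: -0.0
```

```bash
python3 st.py
```

```text
t 18.02 tcp [0.4988 0.0343 0.0343] yaw 3.006 z [ 0.063  0.057 -0.996] F [-2.1  0.4 -1.4] gap -0.0
```

>>> jog_arm(
  commands=[
    [0,-0.4,0,-0.2,0],
    [0,0,0,-0.4,0],
    [0,0.2,-0.03,0,0],
    [0,0.2,-0.03,0,0],
    [0,0.2,-0.05,0,0],
  ],
)

```text
t: 18.43
tcp_pos: [0.4992, 0.0335, 0.0277]
tool_rot: [0.067, 0.997, 0.031, 0.028]
force: [-3.5, 0.2, 3.3]
finger_gap: -0.0
```

>>> jog_arm(
  commands=[
    [0,0.2,-0.05,0,0],
    [0,0.2,-0.05,0,0],
    [0,0.2,-0.05,0,0],
  ],
)

```text
t: 18.68
tcp_pos: [0.4991, 0.0335, 0.0272]
tool_rot: [0.067, 0.997, 0.032, 0.021]
force: [-5.1, 1.3, 4.5]
finger_gap: -0.002
```

>>> jog_arm(
  commands=[
    [0,0.3,-0.05,0,0],
    [0,0.3,-0.05,0,0],
    [0,0.3,-0.05,0,0],
  ],
)

```text
t: 18.93
tcp_pos: [0.4992, 0.0338, 0.0267]
tool_rot: [0.066, 0.997, 0.034, 0.011]
force: [-6.9, -0.9, 5.2]
finger_gap: -0.001
```

```bash
python3 st.py
```

```text
t 18.93 tcp [0.4992 0.0338 0.0267] yaw 3.009 z [ 0.027  0.065 -0.997] F [-6.9 -0.9  5.2] gap -0.001
```

>>> jog_arm(
  commands=[
    [0,0.8,-0.1,-0.1,0],
    [0,0.8,-0.1,-0.1,0],
  ],
)

```text
t: 19.1
tcp_pos: [0.5018, 0.0345, 0.0241]
tool_rot: [0.065, 0.997, 0.036, -0.003]
force: [-17.2, -1.8, 13.0]
finger_gap: -0.0
```

```bash
python3 st.py
```

```text
t 19.1 tcp [0.5018 0.0345 0.0241] yaw 3.013 z [-0.002  0.072 -0.997] F [-17.2  -1.8  13. ] gap -0.0
```

>>> jog_arm(
  commands=[
    [0,0.8,-0.12,0,0],
    [0,0.8,-0.12,0,0],
  ],
)

```text
t: 19.27
tcp_pos: [0.5014, 0.035, 0.0235]
tool_rot: [0.063, 0.997, 0.038, -0.021]
force: [-14.0, -1.7, 11.5]
finger_gap: 0.003
```

```bash
python3 st.py
```

```text
t 19.27 tcp [0.5014 0.035  0.0235] yaw 3.017 z [-0.038  0.078 -0.996] F [-14.   -1.7  11.5] gap 0.003
```

>>> jog_arm(
  commands=[
    [0,-1,0.14,0,0],
    [0,-0.5,0,3,0],
    [0,0,0,4,0],
    [0,1,0,4,0],
    [0,3,0.3,3,0],
    [0,3,0.3,2,0],
    [0,3,0.3,0,0],
    [0,3,0.3,0,0],
  ],
)

```text
t: 19.93
tcp_pos: [0.6179, 0.048, 0.1928]
tool_rot: [0.065, 0.997, 0.038, -0.019]
force: [0.1, -0.4, -0.6]
finger_gap: -0.002
```

>>> jog_arm(
  commands=[
    [0,3,0.3,0,0],
    [0,0,0,0,0],
    [0,0,0,0,0],
    [0,0,0,0,0],
  ],
)

```text
t: 20.27
tcp_pos: [0.6623, 0.0505, 0.1966]
tool_rot: [0.065, 0.997, 0.037, -0.007]
force: [-0.8, 0.4, -0.3]
finger_gap: 0.002
```

```bash
python3 st.py
python3 - <<'E'
from h import *
import pickle
p=wrist(); save(p,'w6'); pickle.dump(p,open('w6.pkl','wb'))
c,s=np.cos(-.142),np.sin(-.142);B=np.array([[.07,.01,.038],[.07,.07,.038],[-.03,.01,.04],[-.03,.07,.04]])
u=proj(p,B@np.array([[c,s,0],[-s,c,0],[0,0,1]])+[.5375,-.0117,0]);print(np.round(u)); 
a=np.clip(u.min(0)-30,0,[559,419]).astype(int);b=np.clip(u.max(0)+30,0,[559,419]).astype(int);print(a,b)
im=cv2.imread('pics/w6.png')[a[1]:b[1],a[0]:b[0]]; f=min(780/im.shape[1],590/im.shape[0])
cv2.imwrite('pics/w6c.png',cv2.resize(im,None,fx=f,fy=f,interpolation=cv2.INTER_CUBIC)); print(f)
E
```

```text
t 20.27 tcp [0.6623 0.0505 0.1966] yaw 3.013 z [-0.008  0.075 -0.997] F [-0.8  0.4 -0.3] gap 0.002
[[177. 148.]
 [249. 148.]
 [166.  12.]
 [247.  15.]]
[136   0] [278 178]
3.3146067415730336
```

View pics/w6c.png

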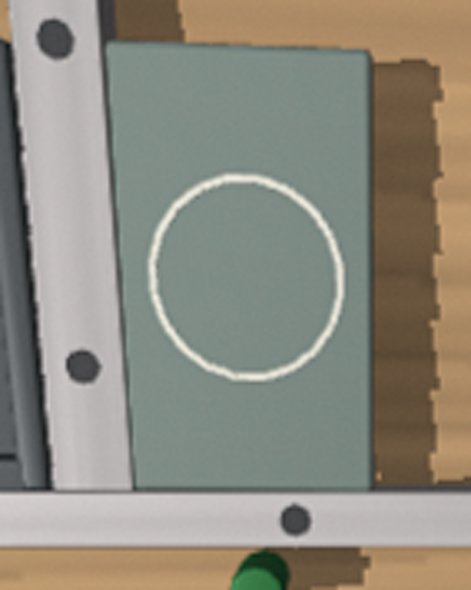

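Both contacts look closed from above: the fence edge at row 488 and the stop edge from (107,45) to (133,488). I check the seam widths numerically.

Run:
```python
from h import *
im=cv2.imread('pics/w6.png'); g=im.astype(int).sum(2)//3; sat=im[...,1].astype(int)-im[...,2]
print('stop seam rows (grey), cols 164-182')
for r in range(20,148,14): print(r,g[r,164:182].tolist())
print('fence seam cols, rows 140-153')
for c in range(180,250,12): print(c,g[140:154,c].tolist())
```

```text
stop seam rows (grey), cols 164-182
20 [186, 179, 137, 70, 107, 137, 137, 136, 136, 135, 135, 136, 136, 134, 135, 135, 135, 135]
34 [187, 187, 181, 139, 74, 111, 135, 137, 135, 135, 136, 135, 136, 136, 136, 136, 133, 135]
48 [187, 187, 187, 182, 140, 77, 115, 134, 136, 135, 134, 136, 134, 135, 137, 136, 136, 135]
62 [185, 188, 187, 186, 183, 146, 83, 127, 136, 135, 135, 135, 136, 135, 134, 135, 134, 135]
76 [184, 186, 186, 187, 186, 182, 149, 88, 134, 134, 135, 134, 134, 135, 135, 133, 139, 182]
90 [181, 183, 184, 186, 185, 186, 183, 149, 89, 137, 136, 135, 134, 135, 135, 133, 131, 153]
104 [183, 181, 184, 185, 186, 185, 185, 182, 151, 90, 137, 135, 136, 134, 134, 134, 134, 135]
118 [181, 180, 180, 182, 184, 184, 184, 184, 182, 152, 90, 138, 134, 134, 134, 133, 134, 134]
132 [182, 181, 180, 180, 180, 182, 183, 182, 182, 181, 152, 91, 141, 134, 133, 133, 134, 133]
146 [187, 185, 184, 183, 183, 184, 185, 186, 185, 185, 183, 159, 81, 121, 127, 125, 122, 123]
fence seam cols, rows 140-153
180 [133, 134, 133, 133, 132, 134, 122, 85, 116, 195, 200, 199, 200, 197]
192 [132, 133, 132, 133, 131, 133, 125, 86, 116, 191, 197, 197, 199, 197]
204 [130, 130, 131, 131, 132, 132, 124, 90, 114, 188, 196, 197, 197, 195]
216 [130, 132, 130, 130, 130, 131, 125, 93, 116, 185, 196, 194, 195, 193]
228 [129, 128, 127, 128, 128, 129, 124, 96, 117, 182, 195, 194, 190, 154]
240 [127, 128, 127, 127, 127, 129, 124, 103, 122, 179, 193, 190, 192, 190]
```

```bash
python3 -c "
from h import *
t=snapshot('top')
for n in ['blank','finished_stone','round_stone','brush_pot','chisel']: print(n,[(np.round(r['centre'],4).tolist(),round(r['score'],2)) for r in models.pinpoint(t,n)[:1]])
print(manip.sense()['force']); print(workorder.sign_off())"
```

```text
blank [([0.558, 0.0251, 0.0199], 0.61)]
finished_stone [([0.5499, -0.051, 0.0189], 0.91)]
round_stone [([0.4642, -0.3616, 0.0016], 0.89)]
brush_pot [([0.6624, -0.3411, -0.0011], 0.85)]
chisel []
[ 0.01232398  0.77955545 -0.97940528]
the job is handed in; nothing more can be done
None
```

The blank is in the left (empty) bay, lying flat with the circle up. It is pushed against both the middle stop and the far fence, and I handed the job in at about 20 s of the 56 s allowed.

I gripped it across its width and set it down clear of both stops. With the fingers I then pushed it to the fence, sideways to the stop, and to the fence again. That last push was needed because the sideways push had left a 2–3 mm gap at the fence.

**Fit:** The last wrist picture shows thin, even seams of about 1–1.5 pixels (roughly 1 mm) along the stop and the fence. That is about what the 2 mm rounded edges should show. The stop seam is perhaps 0.2 mm wider at the near end. I did no further side push after the final end push.

**Forces:** The highest force I read was about 26 N at the wrist, in the side push. At hand-in the gripper was about 20 cm up, touching nothing.

**Other things on the bench:**
- **Finished stone and round stone:** they read within about 3 mm of where they started.
- **Brush pot:** it read 7 mm off its first reading in x. The arm never went near it, so I take this as detector error.
- **Chisel:** the network did not find it in the final top view. I did not touch it.
- **Blank:** the top-view network put its centre at x = 0.558 m, against 0.563 m expected for a snug fit. I trusted the wrist close-up over this.

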